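# Put the steaming mould back together

## Robot

A 6-joint arm with a two-finger parallel gripper is mounted at the origin on the work surface. World frame = base frame: x ahead of the robot, y to its left, z up, the work surface at z = 0. Lengths are in m, angles in degrees, forces in N, time in s.
With the tool pointing down it reaches from about 0.4 to 0.825 m from the base axis. Payload 7 kg.
Tool frame: the origin (TCP) lies at the very end of the fingers, on their centre line; the grasp point (between the pads) lies 19 mm behind it (ctrl.grip_point_offset is the distance from the TCP to the grasp point, in m); x points along the fingers, z is the direction in which the jaws open and shut, and the axes are right-handed (so a half turn about x gives the same grasp; the last joint's range is limited). The gripper opens to 88 mm and grips with 3 to 60 N. Pads are 19 mm wide; open, the fingers measure 130 mm over their backs; the gripper's body (78 mm by 193 mm) begins 47 mm behind the grasp point.
Start: joints at [-48.925, 20.546, 0.682, 0, -70.136, -16.507], TCP at [0.281, -0.614, 0.227] pointing down, gripper open.
Joint ranges: [-176.03, 176.03], [-82.01, 121.73], [-58.28, 71.71], [-173.87, 95.51], [-174.79, -0.11], [-173.66, 173.66]. Speed limits (degrees/s): [136.94, 136.94, 172.46, 180, 180, 180].

## Interface

Orientations are given as [roll, pitch, yaw] about the fixed x, y, z axes, in that order (R = Rz(yaw) Ry(pitch) Rx(roll)).
In Python, from plant import get_obs, snapshot, calibration, close_job, ctrl gives the robot as it stands.
- The arm moves only by the tool move_arm, never from a script. Its argument "commands" is a list that holds one entry, the list of rows, each a list of 4 numbers: the shift along the tool's x, y, z in cm, then the turn about the tool's x in rad. In form: [[[dx, dy, dz, spin], ...]]. A call has 1 to 8 rows; each row shifts and turns the commanded pose from where the row before left it, along the tool's axes as they then stand; what a row does not reach is not made up. A row lasts 1/10 s, in which the tool goes at most 50 mm and 8.59 degrees, less where a joint would pass 70% of its speed; a pose out of reach is approached as far as the arm can. A call with a gripper value outside its range is refused whole. "jaw" is the finger opening in cm, from 0 to 8.76, set as the call begins (left out, the last holds). The fingers move at their own pace and stop on an object; the grip force is fixed at half the most. Time passes only in rows, so rows that do not move let the fingers close. It gives the time, the measured TCP pose, the force and the opening at its end, in the units of the state.
- get_obs(): the state, without advancing time (a new reading comes with each control period).
- snapshot(name): name is "side" or "top"; returns (picture, depth): 420x560x3 uint8, red, green, blue; 420x560 float32, m along the optical axis (not along the pixel's ray), 0 where there is no reading.
- calibration(name): a dict with "mtx" (3x3 intrinsics, pixels), "T" (4x4, takes a point from camera to world coordinates). Camera axes: x right, y up, looking along -z (the intrinsics and any distortion apply to the point x, -y, -z); pixel columns grow to the right and rows downward; lengths in m; the calibration is good to about 2 mm. A picture is of the moment at which its call begins. calibration takes no time and is no camera call.
- close_job(): hands the job in, once; it reports no verdict.
The state is a dict: "clock": time; "joint_pos": joint angles; "qvel": joint speeds; "tau": joint torques, N m; "tool_pos": TCP position; "orientation": TCP orientation; "force": force on the tool from outside, world axes, zero at the start; "moment": the same for the moment, N m; "opening": finger opening in m.
Only numpy, scipy, OpenCV 4.12 (cv2) and the standard library are available. Lean on these libraries where they do the work, as an engineer would, in place of code of your own. Each camera call takes 0.05 s, during which the arm holds its last target. There are 200 camera calls.

## Task

Put the round aluminium steaming mould back together where it stands: stand the perforated lift-out rack from the turntable flat on the floor of the mould, then close the mould with the lid that fits it, the larger of the two. Leave the smaller lid where it lies.

Things in the scene. Friction and masses are not known exactly. Their poses are not given: they have to be found in the camera images.
- mould: round open aluminium mould, loose, mouth up on the wooden worktop (z = 0): 65 mm high, 146 mm outside diameter at the rim, 136 mm at the foot; wall and floor 3 mm thick (mouth 140 mm, floor 130 mm across inside). 350 g. Origin: centre of its underside; z up. It is not picked up.
- rack_center (a point): perforated steel rack, feet down on the white turntable (fixed, top 30 mm above worktop) among glass shakers 75 mm tall: disc 100 mm across, top 12 mm above the feet's undersides, with a central upright stem 16 mm across from 12 to 44 mm to grip. 120 g. Point: on the axis 22 mm above the feet's undersides, z up. Home, same way up, any yaw, it is 25 mm above the mould's underside.
- lid_center (a point): the mould's lid, knob up on the worktop: aluminium disc 160 mm across, 8 to 12 mm above its lowest face; under it a tapered plug 116 mm across (100 mm at the bottom) that enters the mouth while the disc rests on the rim; black round knob 22 mm across, 12 to 42 mm up. 200 g. Point: on the axis 21 mm above the lowest face, z up. Closed, it is 78 mm above the mould's underside.
- small_lid_center (a point): a lid of another pan, lying knob up on the worktop, of the same make but only 110 mm across; same knob and heights. It does not belong to this mould. Point: on the axis, 21 mm above its lowest face.
Mind the look-alikes: they are no part of the job. Leave any orange look-alike of the part that bears lid_center alone. Leave any orange look-alike of the part that bears rack_center alone.

How it is judged:
By the outcome, as a careful person would: the job done as asked, in the order asked, and still so for the second after the job is handed in, with the robot touching nothing.
It also fails if it takes over 59 s, if anything falls off the work surface, if the arm or the gripper's body presses on something with over 40 N, if the wrist force passes 120 N, or if a joint passes its speed limit or range.

## Working session

There is one attempt and no reset: what is moved stays moved. The work goes in short steps, Python scripts to look and compute and a tool call to move; the robot and the scene stay as the last step left them, time stands still between calls to the robot, and variables do not carry over. Pictures are saved under pics/ and viewed, about 8 in all and at most 12, crops included, and the job is handed in when it is done.

Besides the shell and the picture viewer there is one more tool, called after "Emit:" in YAML: its name, and indented under it one key for each argument. move_arm: Moves the arm, as the interface text tells. Its arguments: {"type":"object","properties":{"commands":{"type":"array"},"jaw":{"type":"number"}},"required":["commands"]}

```bash
mkdir -p pics; cat > h.py <<'E'
import numpy as np, cv2, json
from plant import get_obs, snapshot, calibration, close_job, ctrl
def ray(name,u,v):
    c=calibration(name);K=np.array(c["mtx"]);T=np.array(c["T"])
    d=np.linalg.inv(K)@[u,v,1.];d=T[:3,:3]@[d[0],-d[1],-d[2]]
    return T[:3,3],d
def onz(name,u,v,z):
    o,d=ray(name,u,v);return o+d*(z-o[2])/d[2]
def cloud(name,depth):
    c=calibration(name);K=np.array(c["mtx"]);T=np.array(c["T"])
    v,u=np.mgrid[:depth.shape[0],:depth.shape[1]]
    p=np.stack([u,v,np.ones_like(u)],-1)@np.linalg.inv(K).T*depth[...,None]
    return (p*[1,-1,-1])@T[:3,:3].T+T[:3,3]
E
python3 - <<'E'
from h import *
for n in("side","top"):
    p,d=snapshot(n);cv2.imwrite(f"pics/{n}0.png",p[...,::-1]);np.savez(f"{n}0.npz",p=p,d=d)
    c=calibration(n);print(n,{k:np.round(v,3).tolist() for k,v in c.items()})
print(get_obs())
E
```

```text
side {'mtx': [[474.149, 0.0, 274.273], [0.0, 474.149, 216.563], [0.0, 0.0, 1.0]], 'T': [[-0.869, 0.393, -0.3, 0.102], [-0.494, -0.672, 0.552, 0.716], [0.015, 0.627, 0.778, 1.05], [0.0, 0.0, 0.0, 1.0]]}
top {'mtx': [[457.584, 0.0, 280.8], [0.0, 457.584, 207.517], [0.0, 0.0, 1.0]], 'T': [[-0.004, 0.999, -0.042, 0.417], [-1.0, -0.004, -0.001, 0.023], [-0.001, 0.042, 0.999, 1.031], [0.0, 0.0, 0.0, 1.0]]}
{'clock': 0.1, 'joint_pos': array([-4.89228382e+01,  2.05864086e+01,  6.38791739e-01, -1.61853679e-02,
       -7.01372268e+01, -1.65052349e+01]), 'qvel': array([ 0.0044962 , -0.03235503,  0.18778676,  0.03787041, -0.06993393,
        0.01733299]), 'tau': array([-3.45250646e-04, -5.84164166e+01,  2.93753833e+01,  7.01537892e+00,
        1.01858441e-02, -6.53002576e-05]), 'tool_pos': array([ 0.28045013, -0.61349173,  0.22572993]), 'orientation': array([  6.33898377,  89.91380226, 120.90540017]), 'force': array([ 0.18215334, -0.14380605,  0.37764069]), 'moment': array([-0.04383496,  0.0202767 , -0.01754547]), 'opening': 0.0878412277919745}
```

View pics/top0.png

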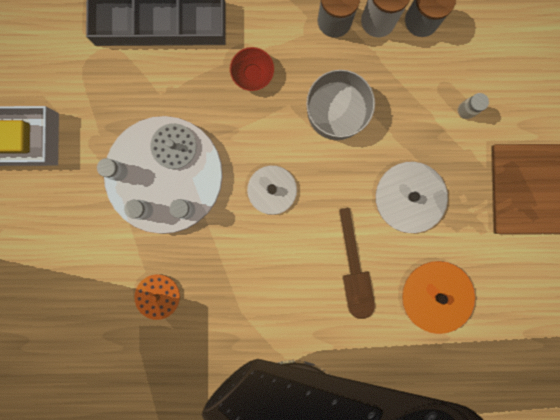

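View pics/side0.png

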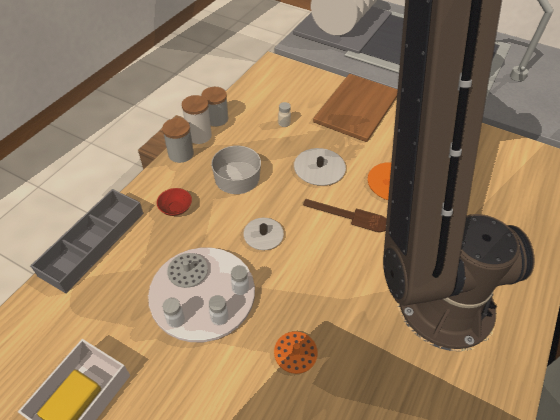

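The top view shows these candidates:
- **Racks:** the steel rack is on the turntable at (175,146). An orange look-alike is at (157,297).
- **Lids:** the large aluminium lid is at (412,197), the small one at (271,190), and an orange one at (439,297).
- **Mould:** at (340,104).

The targets are the steel rack, because it is on the turntable and not orange, and the large grey lid. Next I'll measure them and confirm on an enlarged crop.

```bash
python3 - <<'E'
from h import *
D={n:np.load(n+"0.npz") for n in("side","top")}
P={n:cloud(n,D[n]["d"]) for n in D}
def near(n,c,r,z0,z1):
    p=P[n];m=(np.hypot(p[...,0]-c[0],p[...,1]-c[1])<r)&(p[...,2]>z0)&(p[...,2]<z1)&(D[n]["d"]>0)
    return p[m]
def circ(q):
    (x,y),r=cv2.minEnclosingCircle(q[:,:2].astype(np.float32));return np.round([x,y,r],4)
for nm,uv,z,r,zb,tops in [("mould",(340,104),.065,.09,(.055,.072),None),("lid",(412,197),.012,.1,(.006,.02),(.03,.05)),("small",(271,190),.012,.075,(.006,.02),(.03,.05)),("rack",(175,146),.042,.06,(.036,.048),(.058,.085))]:
    c=onz("top",*uv,z)
    for n in D:
        q=near(n,c,r,*zb);print(nm,n,"ray",c.round(3),"circ",circ(q),"z",np.median(q[:,2]).round(4),len(q),
          "bbox",((q.max(0)+q.min(0))/2).round(4)[:2])
        if tops:
            k=near(n,c,.03,*tops)
            if len(k):print("   top",((k.max(0)+k.min(0))/2).round(4),k.mean(0).round(4),k[:,2].max().round(4),len(k))
# shakers & everything tall near the rack
for n in D:
    q=near(n,onz("top",163,175,.03),.14,.06,.13)
    print(n,"tall:",)
    lab=np.round(q[:,:2]/.02).astype(int)
    for k in np.unique(lab,axis=0):
        s=q[(lab==k).all(1)]
        if len(s)>8: print("  ",s.mean(0).round(3),s[:,2].max().round(3),len(s))
a=cv2.resize(D["top"]["p"][100:240,95:235],(400,400),interpolation=2)
b=cv2.resize(D["top"]["p"][60:340,280:500],(0,0),fx=400/280,fy=400/280,interpolation=2)
cv2.imwrite("pics/crop1.png",np.hstack([a,b])[...,::-1])
E
```

```text
mould side ray [ 0.678 -0.104  0.065] circ [ 0.678  -0.1036  0.0759] z 0.0613 324 bbox [ 0.6798 -0.1037]
mould top ray [ 0.678 -0.104  0.065] circ [ 0.6813 -0.1031  0.0733] z 0.0634 459 bbox [ 0.6803 -0.1027]
lid side ray [ 0.482 -0.269  0.012] circ [ 0.4874 -0.2681  0.0874] z 0.0119 1439 bbox [ 0.4815 -0.266 ]
   top [ 0.4806 -0.2669  0.0389] [ 0.4807 -0.2641  0.0398] 0.0453 44
lid top ray [ 0.482 -0.269  0.012] circ [ 0.4829 -0.267   0.0801] z 0.0119 3893 bbox [ 0.4829 -0.2668]
   top [ 0.4818 -0.2664  0.0383] [ 0.4821 -0.2652  0.0407] 0.0466 86
small side ray [0.499 0.045 0.012] circ [0.4969 0.0415 0.0596] z 0.0117 945 bbox [0.4984 0.0451]
   top [0.4981 0.0456 0.0387] [0.4976 0.0469 0.0399] 0.0464 59
small top ray [0.499 0.045 0.012] circ [0.5006 0.0446 0.055 ] z 0.0115 1791 bbox [0.4997 0.0455]
   top [0.5    0.0438 0.0389] [0.5002 0.0447 0.0411] 0.0445 79
rack side ray [0.594 0.253 0.042] circ [0.5963 0.2593 0.0529] z 0.0418 1030 bbox [0.5952 0.2581]
   top [0.5939 0.2589 0.0688] [0.5926 0.2602 0.0709] 0.0772 45
rack top ray [0.594 0.253 0.042] circ [0.5951 0.2587 0.0505] z 0.0
[... 790 characters left out ...]
444 0.221 0.091] 0.107 76
   [0.444 0.237 0.101] 0.107 52
   [0.446 0.308 0.082] 0.104 29
   [0.442 0.319 0.095] 0.109 87
   [0.444 0.334 0.101] 0.107 24
   [0.459 0.219 0.094] 0.108 118
   [0.459 0.24  0.104] 0.107 88
   [0.458 0.307 0.086] 0.108 73
   [0.46  0.319 0.103] 0.108 105
   [0.459 0.336 0.104] 0.108 56
   [0.472 0.224 0.092] 0.107 19
   [0.472 0.235 0.101] 0.107 19
   [0.472 0.32  0.092] 0.108 29
   [0.527 0.367 0.082] 0.106 33
   [0.524 0.378 0.092] 0.108 74
   [0.539 0.364 0.088] 0.108 112
   [0.54  0.38  0.104] 0.109 96
   [0.54  0.394 0.104] 0.107 37
   [0.553 0.367 0.084] 0.109 25
   [0.554 0.38  0.101] 0.108 46
   [0.588 0.258 0.07 ] 0.077 12
   [0.595 0.257 0.072] 0.076 42
```

View pics/crop1.png

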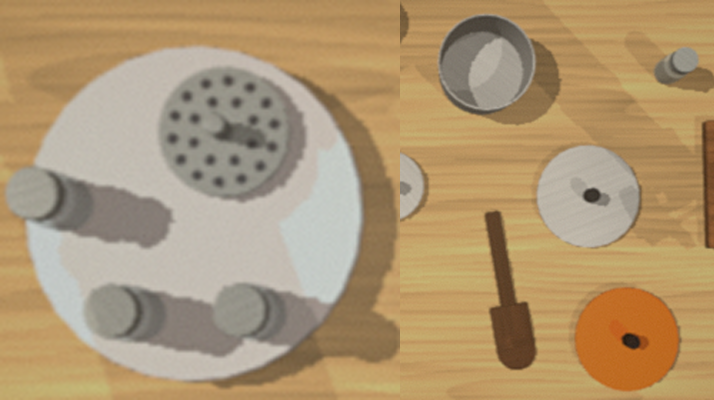

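The crop confirms the steel rack, with its stem, on the turntable and the grey 160 mm lid. Measured sizes match: radii 50.5 mm and 80 mm, heights 42 mm and 12 mm.

Centres:

| Part | x | y |
|---|---|---|
| Rack | 0.5945 | 0.258 |
| Mould | 0.680 | -0.103 |
| Lid | 0.482 | -0.2665 |

```bash
cat >> h.py <<'E'
from scipy.spatial.transform import Rotation as Ro
def go(*t):
    o=get_obs();R=Ro.from_euler("xyz",o["orientation"],degrees=True).as_matrix()
    d=R.T@(np.array(t)-o["tool_pos"])*100
    print("t",o["clock"],"tcp",o["tool_pos"].round(4),"F",o["force"].round(1),"open",round(o["opening"],4),"need cm",d.round(2),"axis x",R[:,0].round(3),"z",R[:,2].round(3))
E
python3 - <<'E'
from h import *
go(.5945,.258,.18)
E
```

```text
t 0.1 tcp [ 0.2805 -0.6135  0.2257] F [ 0.2 -0.1  0.4] open 0.0878 need cm [  4.66 -64.8   66.2 ] axis x [-0.001  0.001 -1.   ] z [-0.416  0.909  0.001]
```

Emit:
move_arm:
  commands:
    - [[0,-3.24,3.31,0],[0,-3.24,3.31,0],[0,-3.24,3.31,0],[0,-3.24,3.31,0],[0,-3.24,3.31,0],[0,-3.24,3.31,0],[0,-3.24,3.31,0],[0,-3.24,3.31,0]]
  jaw: 5

```text
clock: 0.9
tool_pos: [0.4063, -0.2635, 0.2265]
orientation: [-31.5, 90.0, 83.0]
force: [0.6, -0.4, -0.2]
opening: 0.05
```

Emit:
move_arm:
  commands:
    - [[0,-3.24,3.31,0],[0,-3.24,3.31,0],[0,-3.24,3.31,0],[0,-3.24,3.31,0],[0,-3.24,3.31,0],[0,-3.24,3.31,0],[0,-3.24,3.31,0],[0,-3.24,3.31,0]]

```text
clock: 1.7
tool_pos: [0.532, 0.0853, 0.2265]
orientation: [26.3, 90.0, 140.9]
force: [0.9, -0.7, 0.3]
opening: 0.0501
```

Emit:
move_arm:
  commands:
    - [[0,-3.2,3.3,0],[0,-3.2,3.3,0],[0,-3.2,3.3,0],[0,-3.2,3.3,0],[0,0,0,0],[0,0,0,0],[0,0,0,0]]

```text
clock: 2.4
tool_pos: [0.593, 0.256, 0.2262]
orientation: [101.7, 89.9, -143.7]
force: [-0.3, -0.0, 0.9]
opening: 0.0499
```

```bash
python3 - <<'E'
from h import *
go(.5945,.258,.047)
E
```

```text
t 2.4 tcp [0.593  0.256  0.2262] F [-0.3 -0.   0.9] open 0.0499 need cm [17.92 -0.23  0.12] axis x [-0.001 -0.001 -1.   ] z [-0.416  0.91  -0.   ]
```

Emit:
move_arm:
  commands:
    - [[4,-0.2,0.1,0],[4,0,0,0],[4,0,0,0],[3,0,0,0],[2,0,0,0],[0.9,0,0,0],[0,0,0,0],[0,0,0,0]]

```text
clock: 3.2
tool_pos: [0.5956, 0.2583, 0.049]
orientation: [-85.7, 89.9, 28.8]
force: [0.5, -0.8, 0.4]
opening: 0.05
```

Emit:
move_arm:
  commands:
    - [[0,0,0,0],[0,0,0,0],[0,0,0,0],[0,0,0,0],[0,0,0,0],[0,0,0,0],[0,0,0,0]]
  jaw: 0.5

```text
clock: 3.9
tool_pos: [0.5949, 0.2584, 0.0477]
orientation: [-82.2, 90.0, 32.4]
force: [-0.9, 0.1, 2.0]
opening: 0.0157
```

```bash
python3 - <<'E'
from h import *
go(.5945,.258,.047)
E
```

```text
t 3.9 tcp [0.5949 0.2584 0.0477] F [-0.9  0.1  2. ] open 0.0157 need cm [ 0.07  0.05 -0.02] axis x [ 0.  0. -1.] z [-0.416  0.909  0.   ]
```

Emit:
move_arm:
  commands:
    - [[-1,0,0,0],[-3,0,0,0],[-4,0,0,0],[-4,0,0,0],[-2,0,0,0],[0,0,0,0],[0,0,0,0]]

```text
clock: 4.6
tool_pos: [0.5946, 0.2583, 0.1879]
orientation: [-35.2, 90.0, 79.4]
force: [0.2, 0.2, -1.1]
opening: 0.0151
```

```bash
python3 - <<'E'
from h import *
go(.680,-.103,.18)
E
```

```text
t 4.6 tcp [0.5946 0.2583 0.1879] F [ 0.2  0.2 -1.1] open 0.0151 need cm [  0.76   7.24 -36.41] axis x [ 0.     0.001 -1.   ] z [-0.415  0.91   0.001]
```

Emit:
move_arm:
  commands:
    - [[0,0.4,-2,0],[0,0.8,-4,0],[0,0.8,-4,0],[0,0.8,-4,0],[0,0.8,-4,0],[0,0.8,-4,0],[0,0.8,-4,0],[0,0.8,-4,0]]

```text
clock: 5.4
tool_pos: [0.6641, -0.0419, 0.1858]
orientation: [72.7, 89.8, -172.7]
force: [0.8, 0.7, -0.8]
opening: 0.0156
```

Emit:
move_arm:
  commands:
    - [[0,0.6,-3,0],[0,0.4,-2,0],[0,0.24,-1.4,0],[0,0,0,0],[0,0,0,0],[0,0,0,0],[0,0,0,0],[0,0,0,0]]

```text
clock: 6.2
tool_pos: [0.6803, -0.102, 0.1877]
orientation: [-95.1, 90.0, 19.5]
force: [-0.3, -0.3, -0.8]
opening: 0.0153
```

```bash
python3 - <<'E'
from h import *
go(.680,-.103,.0207)
p,d=snapshot("side");cv2.imwrite("pics/s2.png",cv2.resize(p[80:280,130:380],None,fx=3,fy=3)[...,::-1])
p,d=snapshot("top");cv2.imwrite("pics/t2.png",p[...,::-1])
E
```

```text
t 6.2 tcp [ 0.6803 -0.102   0.1877] F [-0.3 -0.3 -0.8] open 0.0153 need cm [16.7   0.08 -0.08] axis x [ 0.  0. -1.] z [-0.417  0.909 -0.   ]
```

View pics/s2.png

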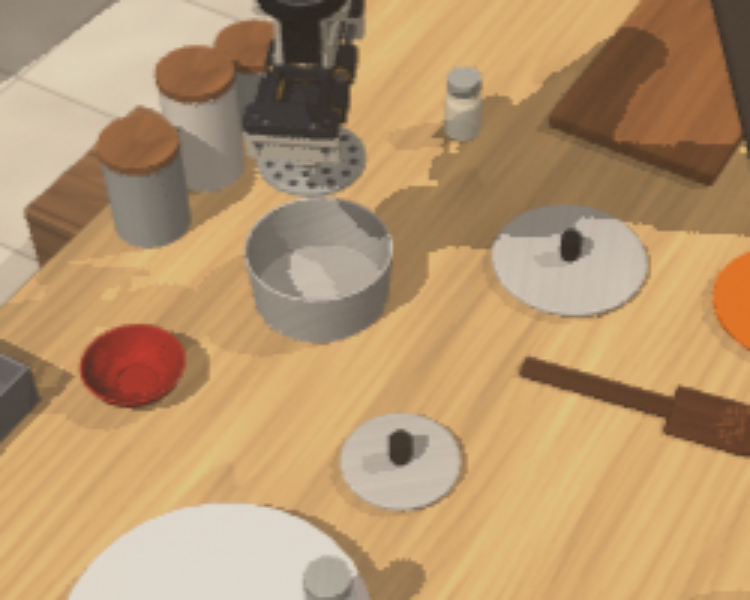

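The rack hangs level from the gripper above the mould. Lowering it now.

Emit:
move_arm:
  commands:
    - [[2,0.08,-0.08,0],[3,0,0,0],[3,0,0,0],[3,0,0,0],[2,0,0,0],[1.5,0,0,0],[0,0,0,0],[0,0,0,0]]

```text
clock: 7.1
tool_pos: [0.6805, -0.1038, 0.0432]
orientation: [-137.7, 90.0, -23.1]
force: [0.2, 0.6, -1.3]
opening: 0.0149
```

Emit:
move_arm:
  commands:
    - [[0.6,0,0,0],[0.5,0,0,0],[0.4,0,0,0],[0.4,0,0,0],[0.2,0,0,0],[0,0,0,0],[0,0,0,0]]

```text
clock: 7.8
tool_pos: [0.68, -0.1039, 0.0216]
orientation: [133.1, 90.0, -112.3]
force: [0.4, -0.7, -0.7]
opening: 0.015
```

```bash
python3 - <<'E'
from h import *
go(.680,-.103,.0207)
E
```

```text
t 7.8 tcp [ 0.68   -0.1039  0.0216] F [ 0.4 -0.7 -0.7] open 0.015 need cm [ 0.09 -0.04  0.08] axis x [-0. -0. -1.] z [-0.416  0.909 -0.   ]
```

Emit:
move_arm:
  commands:
    - [[0.1,0,0,0],[0.05,0,0,0],[0,0,0,0],[0,0,0,0]]

```text
clock: 8.2
tool_pos: [0.6802, -0.1039, 0.0207]
orientation: [-118.2, 90.0, -3.6]
force: [-1.7, -0.0, 5.5]
opening: 0.0153
```

Emit:
move_arm:
  commands:
    - [[0,0,0,0],[0,0,0,0],[0,0,0,0],[0,0,0,0]]
  jaw: 4

```text
clock: 8.6
tool_pos: [0.6798, -0.1039, 0.0198]
orientation: [64.9, 90.0, 179.5]
force: [-0.4, -0.0, -0.7]
opening: 0.0386
```

Emit:
move_arm:
  commands:
    - [[-1,0,0,0],[-3,0,0,0],[-4,0,0,0],[-4,0,0,0],[-4,0,0,0],[-2,0,0,0],[0,0,0,0],[0,0,0,0]]

```text
clock: 9.4
tool_pos: [0.6799, -0.1038, 0.201]
orientation: [-94.9, 89.9, 19.7]
force: [0.3, 0.2, -1.6]
opening: 0.0398
```

```bash
python3 - <<'E'
from h import *
go(.482,-.2665,.2)
E
```

```text
t 9.4 tcp [ 0.6799 -0.1038  0.201 ] F [ 0.3  0.2 -1.6] open 0.0398 need cm [ 0.06 24.76 -6.57] axis x [ 0.001  0.001 -1.   ] z [-0.416  0.91  -0.   ]
```

Emit:
move_arm:
  commands:
    - [[0,2,-0.5,0],[0,4,-1,0],[0,4,-1,0],[0,4,-1,0],[0,4,-1,0],[0,4,-1,0],[0,2,-0.8,0],[0,0.8,-0.3,0]]

```text
clock: 10.2
tool_pos: [0.4795, -0.268, 0.1992]
orientation: [48.7, 89.9, 163.1]
force: [0.4, -0.3, -0.6]
opening: 0.04
```

Emit:
move_arm:
  commands:
    - [[0,0,0,0],[0,0,0,0],[0,0,0,0]]
  jaw: 5.5

```text
clock: 10.5
tool_pos: [0.4825, -0.2664, 0.1996]
orientation: [50.8, 90.0, 165.4]
force: [-0.1, -0.2, 0.3]
opening: 0.054
```

```bash
python3 - <<'E'
from h import *
go(.482,-.2665,.017)
p,d=snapshot("top");P=cloud("top",d)
cv2.imwrite("pics/t3.png",cv2.resize(p[50:250,270:470],(600,600),interpolation=2)[...,::-1])
m=(np.hypot(P[...,0]-.68,P[...,1]+.1036)<.09)&(d>0)
for z0,z1 in((.055,.072),(.012,.019),(.035,.053)):
    q=P[m&(P[...,2]>z0)&(P[...,2]<z1)&(np.hypot(P[...,0]-.68,P[...,1]+.1036)<(.09 if z0>.05 else .06))]
    print(z0,len(q),((q.max(0)+q.min(0))/2).round(4),np.median(q[:,2]).round(4),(q.max(0)-q.min(0)).round(4))
E
```

```text
t 10.5 tcp [ 0.4825 -0.2664  0.1996] F [-0.1 -0.2  0.3] open 0.054 need cm [1.826e+01 5.000e-02 1.000e-02] axis x [-0.001  0.    -1.   ] z [-0.417  0.909  0.   ]
0.055 206 [ 0.7001 -0.091   0.0618] 0.0634 [0.1061 0.1203 0.0126]Traceback (most recent call last):
  File "<stdin>", line 8, in <module>
    return umr_maximum(a, axis, None, out, keepdims, initial, where)
ValueError: zero-size array to reduction operation maximum which has no identity
```

View pics/t3.png

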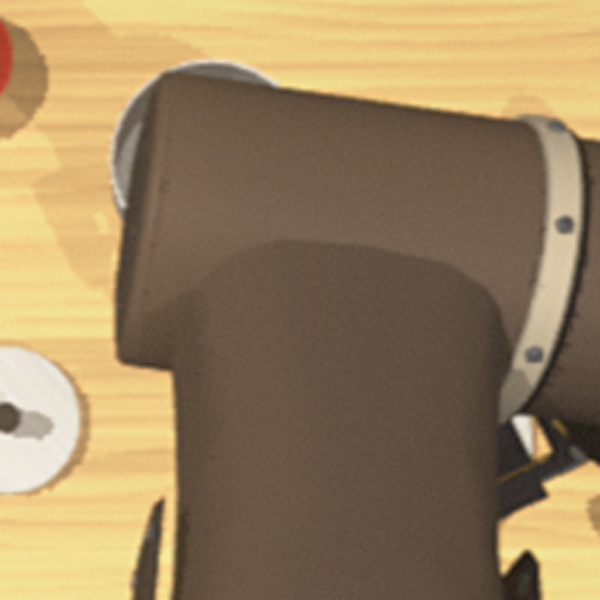

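The arm hides the mould from the top camera, so I'll check the rack in the side view.

```bash
python3 - <<'E'
from h import *
p,d=snapshot("side");P=cloud("side",d)
cv2.imwrite("pics/s3.png",cv2.resize(p[120:220,190:340],(750,500),interpolation=2)[...,::-1])
R=np.hypot(P[...,0]-.68,P[...,1]+.1036)
for z0,z1,r in((.06,.072,.09),(.010,.02,.056),(.035,.056,.03)):
    q=P[(d>0)&(P[...,2]>z0)&(P[...,2]<z1)&(R<r)]
    if len(q):print(z0,len(q),((q.max(0)+q.min(0))/2).round(4),np.median(q[:,2]).round(4),(q.max(0)-q.min(0)).round(4))
E
```

```text
0.06 211 [ 0.6798 -0.1032  0.0649] 0.0632 [0.1462 0.1506 0.0097]
0.01 377 [ 0.6846 -0.1138  0.0151] 0.0146 [0.0903 0.0792 0.0097]
0.035 29 [ 0.68   -0.1058  0.0427] 0.0444 [0.0176 0.0221 0.0149]
```

View pics/s3.png

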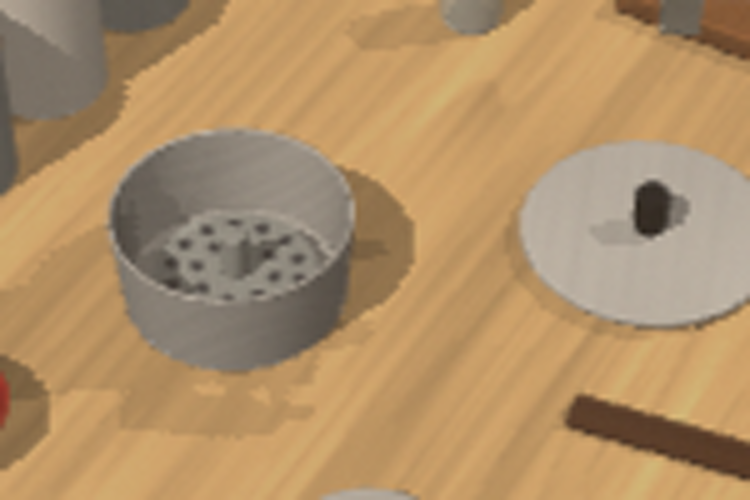

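Emit:
move_arm:
  commands:
    - [[3,0,0,0],[4,0,0,0],[4,0,0,0],[3,0,0,0],[2.5,0,0,0],[1,0,0,0],[0.6,0,0,0],[0,0,0,0]]

```text
clock: 11.4
tool_pos: [0.4822, -0.2669, 0.019]
orientation: [75.7, 90.0, -169.7]
force: [0.3, 0.8, 1.2]
opening: 0.0552
```

Emit:
move_arm:
  commands:
    - [[0,0,0,0],[0,0,0,0],[0,0,0,0],[0,0,0,0],[0,0,0,0],[0,0,0,0],[0,0,0,0]]
  jaw: 1

```text
clock: 12.1
tool_pos: [0.482, -0.267, 0.0194]
orientation: [-138.6, 90.0, -24.0]
force: [-0.3, 0.8, 5.3]
opening: 0.0212
```

The rack sits flat on the mould floor (top at 14.6 mm against the expected 15). The knob is gripped at 21 mm.

Emit:
move_arm:
  commands:
    - [[-1,0,0,0],[-2,0,0,0],[-4,0,0,0],[-4,0,0,0],[-3,0,0,0],[-2,0,0,0],[0,0,0,0],[0,0,0,0]]

```text
clock: 12.9
tool_pos: [0.4814, -0.2668, 0.179]
orientation: [-59.1, 90.0, 55.4]
force: [0.4, 0.3, -2.6]
opening: 0.0214
```

```bash
python3 - <<'E'
from h import *
go(.680,-.103,.18)
E
```

```text
t 12.9 tcp [ 0.4814 -0.2668  0.179 ] F [ 0.4  0.3 -2.6] open 0.0214 need cm [ -0.09 -24.87   6.65] axis x [ 0.  0. -1.] z [-0.415  0.91   0.   ]
```

Emit:
move_arm:
  commands:
    - [[0,-2,0.5,0],[0,-4,1,0],[0,-4,1,0],[0,-4,1,0],[0,-4,1,0],[0,-3,1,0],[0,-2.5,0.7,0],[0,-1.4,0.4,0]]

```text
clock: 13.7
tool_pos: [0.6816, -0.1014, 0.1764]
orientation: [67.1, 89.8, -178.3]
force: [-0.6, 0.2, -2.2]
opening: 0.0211
```

Emit:
move_arm:
  commands:
    - [[0,0,0,0],[0,0,0,0],[0,0,0,0],[0,0,0,0]]

```text
clock: 14.1
tool_pos: [0.6802, -0.1042, 0.1793]
orientation: [-0.6, 90.0, 113.9]
force: [1.0, -1.3, -1.5]
opening: 0.0211
```

```bash
python3 - <<'E'
from h import *
go(.680,-.103,.0764)
p,d=snapshot("side");P=cloud("side",d);o=get_obs()["tool_pos"]
cv2.imwrite("pics/s4.png",cv2.resize(p[70:220,160:360],(800,600),interpolation=2)[...,::-1])
z=o[2]-.0194+.012
q=P[(d>0)&(abs(P[...,2]-z)<.008)&(np.hypot(P[...,0]-.68,P[...,1]+.103)<.095)]
print(z,((q.max(0)+q.min(0))/2).round(4),(q.max(0)-q.min(0)).round(4),len(q))
# plane tilt
A=np.c_[q[:,:2],np.ones(len(q))];print(np.linalg.lstsq(A,q[:,2],rcond=None)[0])
E
```

```text
t 14.1 tcp [ 0.6802 -0.1042  0.1793] F [ 1.  -1.3 -1.5] open 0.0211 need cm [10.29 -0.03  0.12] axis x [-0.  0. -1.] z [-0.415  0.91   0.   ]
0.17197404134420888 [ 0.6783 -0.1059  0.1709] [0.1576 0.1633 0.0124] 1211
[-0.00019007 -0.00300894  0.17120225]
```

View pics/s4.png

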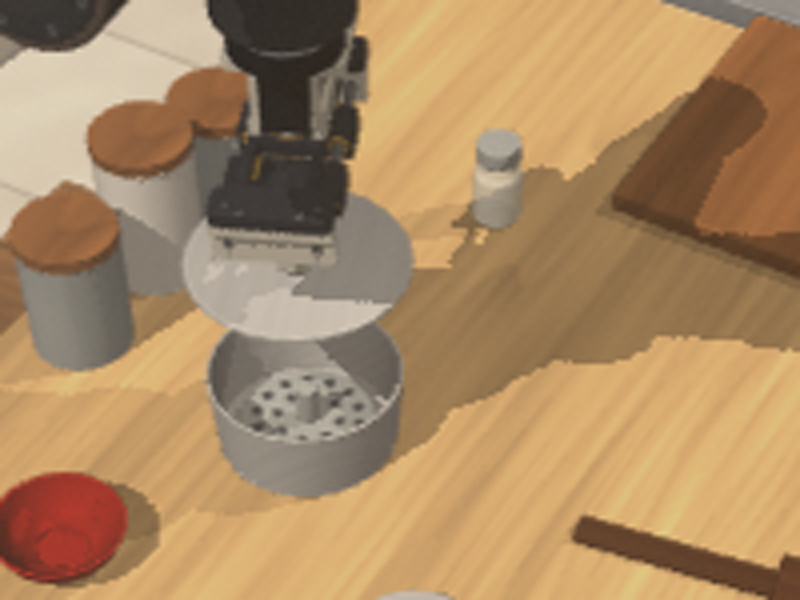

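The lid hangs level and centred over the mould, to within about 2 mm. Lowering it now.

Emit:
move_arm:
  commands:
    - [[1,0,0.12,0],[2,0,0,0],[2,0,0,0],[1.5,0,0,0],[1.2,0,0,0],[1,0,0,0],[0.5,0,0,0],[0,0,0,0]]

```text
clock: 14.95
tool_pos: [0.6801, -0.1024, 0.0864]
orientation: [71.0, 89.9, -174.4]
force: [-0.0, 0.3, -1.4]
opening: 0.0213
```

Emit:
move_arm:
  commands:
    - [[0.4,0,0,0],[0.2,0,0,0],[0.2,0,0,0],[0.1,0,0,0],[0.1,0,0,0],[0,0,0,0],[0,0,0,0]]

```text
clock: 15.65
tool_pos: [0.6804, -0.1024, 0.0771]
orientation: [-146.7, 90.0, -32.1]
force: [-0.1, -0.4, -1.9]
opening: 0.0209
```

```bash
python3 - <<'E'
from h import *
go(.680,-.103,.0764)
E
```

```text
t 15.65 tcp [ 0.6804 -0.1024  0.0771] F [-0.1 -0.4 -1.9] open 0.0209 need cm [ 0.07  0.06 -0.04] axis x [ 0. -0. -1.] z [-0.416  0.909 -0.   ]
```

Emit:
move_arm:
  commands:
    - [[0.08,0,0,0],[0.04,0,0,0],[0,0,0,0],[0,0,0,0]]

```text
clock: 16.05
tool_pos: [0.6805, -0.1024, 0.0767]
orientation: [-122.8, 90.0, -8.2]
force: [-2.0, 1.0, 5.5]
opening: 0.0208
```

Emit:
move_arm:
  commands:
    - [[0,0,0,0],[0,0,0,0],[0,0,0,0],[0,0,0,0],[0,0,0,0]]
  jaw: 5

```text
clock: 16.55
tool_pos: [0.6803, -0.1024, 0.0757]
orientation: [74.2, 90.0, -171.2]
force: [-0.3, -0.7, 0.4]
opening: 0.0495
```

Emit:
move_arm:
  commands:
    - [[-1,0,0,0],[-3,0,0,0],[-4,0,0,0],[-4,0,0,0],[-3,0,0,0],[0,2,0,0],[0,4,0,0],[0,4,0,0]]

```text
clock: 17.35
tool_pos: [0.5885, -0.1442, 0.2265]
orientation: [-115.1, 90.0, -0.5]
force: [-0.8, 0.2, 0.6]
opening: 0.0502
```

Emit:
move_arm:
  commands:
    - [[0,4,-2,0],[0,4,-2,0],[0,4,-2,0],[0,3,-2,0],[0,0,-4,0],[0,0,0,0],[0,0,0,0]]

```text
clock: 18.05
tool_pos: [0.5027, -0.3162, 0.2261]
orientation: [30.6, 90.0, 145.1]
force: [0.1, 0.4, -0.7]
opening: 0.05
```

```bash
python3 - <<'E'
from h import *
go(.680,-.103,.0764)
for n in("side","top"):
    p,d=snapshot(n);P=cloud(n,d);R=np.hypot(P[...,0]-.68,P[...,1]+.103)
    if n=="side":cv2.imwrite("pics/s5.png",p[...,::-1])
    for z0,z1,r in((.062,.076,.1),(.09,.112,.03)):
        q=P[(d>0)&(P[...,2]>z0)&(P[...,2]<z1)&(R<r)]
        if len(q)<10: print(n,"few");continue
        A=np.c_[q[:,:2],np.ones(len(q))]
        print(n,len(q),((q.max(0)+q.min(0))/2).round(4),np.median(q[:,2]).round(4),(q.max(0)-q.min(0)).round(4),np.linalg.lstsq(A,q[:,2],rcond=None)[0].round(4)[:2])
E
```

```text
t 18.05 tcp [ 0.5027 -0.3162  0.2261] F [ 0.1  0.4 -0.7] open 0.05 need cm [ 14.97 -24.97  12.06] axis x [-0.  0. -1.] z [-0.414  0.91   0.   ]
side 1598 [ 0.6796 -0.1015  0.069 ] 0.0688 [0.1617 0.1648 0.0126] [-0.0012  0.0002]
side 46 [ 0.6784 -0.1004  0.096 ] 0.0972 [0.0241 0.0247 0.0116] [-0.0111 -0.1027]
top 3618 [ 0.681  -0.0931  0.0684] 0.0689 [0.1587 0.1378 0.0121] [-0.0006 -0.0008]
top 95 [ 0.6806 -0.1017  0.0979] 0.0986 [0.0205 0.0207 0.0097] [ 0.1131 -0.0361]
```

View pics/s5.png

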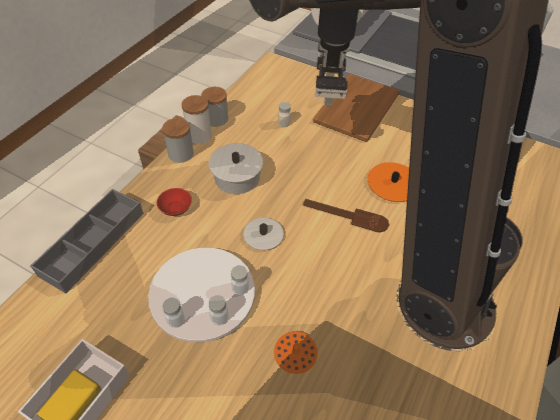

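The lid is level, with its top at 68.9 mm (expected 69), and centred on the mould. Nothing else has moved.

```bash
python3 -c "
from h import *
print(close_job())"
```

```text
the job is handed in; nothing more can be done
None
```

The mould is back together where it stood: the steel rack is on its floor and the 160 mm aluminium lid is closed on top. I handed the job in at about 18 s.

- **Rack:** I lifted it off the turntable by its stem and set it in the mould. Before closing, the side camera showed its disc top at 14.6 mm (expected 15 mm), standing flat and roughly centred on the floor.
- **Lid:** its disc top measured 68.9 mm (expected 69 mm). The tilt was about 0.1° and it sat within about 2 mm of the mould's centre.
- **Other checks:** forces that I read stayed under 6 N. In the last side view the small lid, both orange look-alikes and the shakers looked undisturbed, and the gripper was clear of everything.
- **Check not fully usable:** the arm partly hid the mould from the top camera. Its reading of the lid disc's centre was therefore skewed (y = -0.093), but its reading of the knob centre agreed with the side camera.

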